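# Unsnap and push the fan filter cover off the blue power supply

### The arm

A 6-joint arm with a two-finger parallel gripper is mounted at the origin on the work surface. World frame = base frame: x ahead of the robot, y to its left, z up, the work surface at z = 0. Lengths are in m, angles in rad, forces in N, time in s.
With the tool pointing down it reaches from about 0.3 to 0.775 m from the base axis. Payload 14.6 kg.
Tool frame: the origin (TCP) lies at the very end of the fingers, on their centre line; the grasp point (between the pads) lies 19 mm behind it; z points along the fingers, y is the line along which they close (so a half turn about z gives the same grasp; the last joint's range is limited). The gripper opens to 94 mm and grips with 3 to 60 N. Pads are 16 mm wide; open, the fingers measure 119 mm over their backs; the gripper's body (75 mm by 177 mm) begins 78 mm behind the grasp point.
Start: joints at [-1.339, 0.3, 1.521, -0, 1.321, -0.067], TCP at [0.162, -0.526, 0.205] pointing down, gripper open.
Joint ranges: [-3.03, 3.03], [-0.79, 2.21], [0.23, 2.52], [-1.04, 4.18], [0, 3.07], [-2.55, 2.55]. Speed limits (rad/s): [2.22, 2.22, 2.57, 3.14, 3.14, 3.14].

### API

Orientations are given as a unit quaternion [x, y, z, w].
In Python, from cell import telemetry, optics, job gives the robot as it stands.
- The arm moves only by the shell command python3 -m pendant 'ROWS'. ROWS is text: rows parted by semicolons, each of 7 numbers parted by spaces: the turn, a rotation vector about the tool's x, y, z in units of 5 degrees (1.0 is 5 degrees), then the shift along the tool's x, y, z in units of 25 mm (1.0 is 25 mm), then the opening, from -1 (shut) to 1 (fully open). A call has 1 to 12 rows; each row shifts and turns the commanded pose from where the row before left it, along the tool's axes as they then stand; what a row does not reach is not made up. A row lasts 1/12 s, in which the tool goes at most 41.7 mm and 7.16 degrees, less where a joint would pass 70% of its speed; a pose out of reach is approached as far as the arm can. A call is refused whole if a number of a shift passes 1 or a number of a turn 1, either way. A call with a gripper value outside its range is refused whole. The fingers move at their own pace and stop on an object; the grip force is fixed at half the most. Time passes only in rows, so rows that do not move let the fingers close. It gives the time, the measured TCP pose, the force, the opening and the grip force at its end, in the units of the state.
- telemetry.observe(): the state, without advancing time (a new reading comes with each control period).
- optics.snapshot(name): name is "scene" or "top"; returns the picture (384x512x3 uint8, red, green, blue); there is no depth.
- optics.get_calibration(name): a dict with "K" (3x3 intrinsics, pixels), "eye" and "attitude" of the camera in the world. Camera axes: x right, y down, z forward; pixel columns grow to the right and rows downward; lengths in m; the calibration is good to about 2 mm. A picture is of the moment at which its call begins. get_calibration takes no time and is no camera call.
- job.finish_job(): hands the job in; it is judged then, once.
The state is a dict: "t": time; "qpos": joint angles; "joint_velocities": joint speeds; "joint_torque": joint torques, N m; "eef_pos": TCP position; "tool_rot": TCP orientation; "force": force on the tool from outside, world axes, zero at the start; "wrist_torque": the same for the moment, N m; "width": finger opening in m; "gripper_force": force on a finger pad.
Only numpy, scipy, OpenCV 4.12 (cv2) and the standard library are available. Lean on these libraries where they do the work, as an engineer would, in place of code of your own. Each camera call takes 0.05 s, during which the arm holds its last target. There are 200 camera calls.

### The job

On the blue power supply, press the orange snap tab all the way in, then push the released filter cover along its rails, over the tab, until the whole fan opening is uncovered. Only press and push with the fingers: the cover must stay lying flat on the case, not be lifted or pushed off onto the table. Leave the white power supply closed and everything else on the bench where it is.

Things in the scene. Friction and masses are not known exactly. Their poses are not given: they have to be found in the camera images.
- psu_blue: Blue bench power supply, fixed: flat case 130 mm (its x) by 220 mm (its y), deck 60 mm above the table. Origin at the centre of its underside, z up. x points away from its black front panel; y runs from the fan end to the bare end, the way the cover slides off. Starts turned at most 0.4 rad. Guide rails along y, 8 mm high, full length, inner faces at x +-51 mm, open at the bare end.
- stop_blue (a point): Top middle of the low stop across the fan end of the blue unit's deck, at x 0, y -106.5 mm, z 66 mm of the unit. The stop is 6 mm high, 5 mm thick (y) and 60 mm wide (x); the cover stands 14 mm higher, so fingertips pass over the stop to push the cover's trailing edge.
- seat_blue (a point): Centre of the blue unit's round fan opening (66 mm diameter), on the deck at x 0, y -60 mm, z 60 mm of the unit; axes as the unit's. The cover starts centred here, within 2 mm.
- cover_blue: Filter cover of the blue unit, loose, about 0.15 kg: grey slab with black grille, 98 (x) by 84 (y) by 20 mm high, over the fan opening. Origin at the centre of its underside, axes as the unit's. Stands on two runners at its +-x edges, the rest 4 mm clear of the deck. 2 mm play to each rail, to the stop behind and to the tab ahead. Slides with a newton or so; blocked while the tab is up.
- edge_blue (a point): Middle of the cover's trailing face (the end at the stop, facing -y), at x 0, y -42 mm, z 13 mm of the cover: a good place to push towards the unit's +y.
- tab_blue (a joint): How far the blue unit's orange tab is pressed in (down), m. Starts at 0 to 0.002, standing 12 to 10 mm above the deck and blocking the cover; end stop at 0.010, 2 mm above the deck, where the cover passes over it (free from about 0.0085). Resists with about 4 N, has no return spring: it stays where it is pushed.
- tab_blue_top (a point): Centre of the top face of the blue unit's tab, an orange block 40 mm (x) by 36 mm (y), at x 0, y +2 mm of the unit; moves down with the tab, 72 mm above the table when the joint reads 0, 62 mm at the end stop.
- psu_white: White power supply of the same make, shape and size as the blue one, fixed beside it (either of the two may be on the left); same axes. Leave it closed.
- cover_white: Filter cover of the white unit, like the blue unit's cover (its origin likewise); it must stay where it is.
- tab_white (a joint): The white unit's orange tab, like joint tab_blue; must stay up.
- flux_tin: small green tin, 44 mm diameter, 36 mm tall, standing between the two power supplies; origin at the centre of its underside
- screwdriver: screwdriver lying on the mat on the robot's side of the work, about 200 mm long and under 40 mm high; origin near its middle
- brush: cleaning brush lying on the mat on the robot's side of the work, about 200 mm long and under 40 mm high; origin near its middle
- cup: white cup, 72 mm diameter, 90 mm tall, beyond the power supplies; origin at the centre of its underside
- spray_bottle: bottle with yellow label and red cap, 56 mm diameter, 150 mm tall, beyond the power supplies; origin at the centre of its underside
- multimeter: green handheld meter lying flat beyond the power supplies, 160 x 78 x 34 mm; origin at the centre of its underside
- heatsink: finned aluminium heat sink, 60 x 60 x 32 mm, beyond the power supplies; origin at the centre of its underside
Mind the look-alikes: they are no part of the job. What is shaped like the cover_blue but red or yellow is not meant.

How it is judged:
By the outcome, as a careful person would: the job done as asked, in the order asked, and still so for the second after the job is handed in, with the robot touching nothing.
It also fails if it takes over 38 s, if anything falls off the work surface, if the arm or the gripper's body presses on something with over 40 N, if the wrist force passes 120 N, or if a joint passes its speed limit or range.

## Working session

There is one attempt and no reset: what is moved stays moved. The work goes in short steps, Python scripts to look and compute and a shell command to move; the robot and the scene stay as the last step left them, time stands still between calls to the robot, and variables do not carry over. Pictures are saved under pics/ and viewed, at most 10 in all, crops included, and the job is handed in when it is done.

```bash
mkdir -p pics; ls; python3 - <<'E'
from cell import telemetry, optics
import cv2,numpy as np
a=[]
for n in("scene","top"):
    im=optics.snapshot(n); cv2.imwrite(f"pics/{n}0.png",im[:,:,::-1]); c=optics.get_calibration(n); print(n,c)
s=telemetry.observe(); print(s)
E
```

```text
pics
scene {'K': array([[383.22897047,   0.        , 264.94214662],
       [  0.        , 383.22897047, 189.12339115],
       [  0.        ,   0.        ,   1.        ]]), 'eye': array([ 1.12619577, -0.31385167,  1.05149952]), 'attitude': array([ 0.84625408,  0.43079297, -0.14162065, -0.27966953])}
top {'K': array([[348.01321195,   0.        , 251.69728065],
       [  0.        , 348.01321195, 187.2839875 ],
       [  0.        ,   0.        ,   1.        ]]), 'eye': array([0.42219339, 0.10635415, 1.44732121]), 'attitude': array([ 0.712276  , -0.70087437,  0.02977599, -0.02348219])}
{'t': 0.1, 'qpos': array([-1.33858472e+00,  3.00405109e-01,  1.52151141e+00, -5.08479990e-05,
        1.32071429e+00, -6.66476771e-02]), 'joint_velocities': array([ 0.00046676, -0.00252551, -0.00053415, -0.00036111, -0.00054966,
        0.00072712]), 'joint_torque': array([ 1.84090430e-03, -5.32643938e+01, -3.53283298e+01,  7.09692109e-02,
        2.33749469e-02, -7.70705014e-05]), 'eef_pos': array([ 0.16184121, -0.52540097,  0.204952  ]), 'tool_rot': array([ 9.88855078e-01,  1.48880367e-01, -6.74670276e-05, -5.15267396e-04]), 'force': array([ 0.09804908, -0.04952363, -0.3522706 ]), 'wrist_torque': array([-0.04497707, -0.01338496,  0.01451383]), 'gripper_force': 0.0, 'width': 0.09392699707378045}
```

View pics/top0.png

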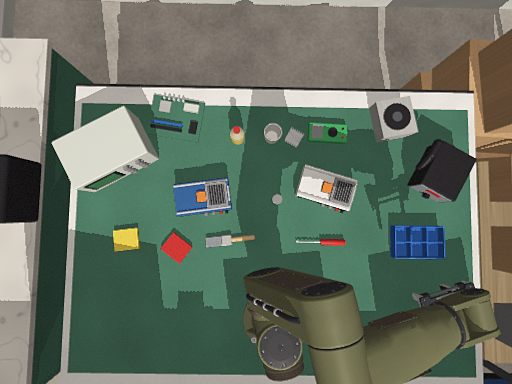

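View pics/scene0.png

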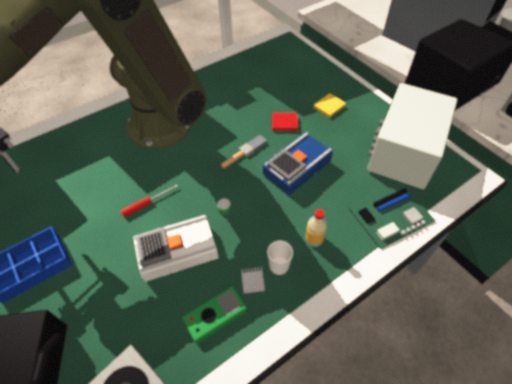

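The top view shows the blue unit near (203,196), with its tab at (201,197) and its cover at (217,194). The white unit is near (326,188). In the scene view the blue tab is near (300,156). The blue cover slides to the left in the top view, which is world +y.

```bash
cat > h.py <<'E'
import cv2,numpy as np
from cell import telemetry, optics
from scipy.spatial.transform import Rotation as R
def ray(n,uv):
    c=optics.get_calibration(n); d=np.linalg.inv(c["K"])@[uv[0],uv[1],1]
    d=R.from_quat(c["attitude"]).apply(d); return c["eye"],d/np.linalg.norm(d)
def plane(n,uv,z):
    e,d=ray(n,uv); return e+d*(z-e[2])/d[2]
def tri(p,q):
    e,d=ray("scene",p); f,g=ray("top",q)
    s=np.linalg.lstsq(np.c_[d,-g],f-e,rcond=None)[0]; a=e+d*s[0]; b=f+g*s[1]
    return (a+b)/2,np.linalg.norm(a-b)
def mask(im,lo,hi,box):
    h=cv2.cvtColor(im,cv2.COLOR_RGB2HSV); m=cv2.inRange(h,lo,hi); k=np.zeros_like(m); x0,y0,x1,y1=box; k[y0:y1,x0:x1]=m[y0:y1,x0:x1]; return k
def cen(m):
    n,l,s,c=cv2.connectedComponentsWithStats(m); i=1+np.argmax(s[1:,4]); return c[i],s[i]
E
python3 - <<'E'
from h import *
I={n:cv2.imread(f"pics/{n}0.png")[:,:,::-1].copy() for n in("scene","top")}
B={"top":(165,165,240,225),"scene":(255,125,340,200)}
o={n:cen(mask(I[n],(5,120,120),(22,255,255),B[n])) for n in I}
print(o); print("tab",tri(o["scene"][0],o["top"][0]))
m=mask(I["top"],(105,100,40),(130,255,255),B["top"])
g=cv2.morphologyEx(m,cv2.MORPH_CLOSE,np.ones((25,25)))
cs=max(cv2.findContours(g,0,2)[0],key=cv2.contourArea); r=cv2.minAreaRect(cs); print(r)
for p in cv2.boxPoints(r): print(p,plane("top",p,.06))
a=cv2.resize(I["top"][165:225,165:240],None,fx=8,fy=8,interpolation=2)[:, :, ::-1]
b=cv2.resize(I["scene"][125:200,255:340],None,fx=8,fy=8,interpolation=2)[:, :, ::-1]
cv2.imwrite("pics/ct.png",a);cv2.imwrite("pics/cs.png",b[:600])
E
```

```text
{'scene': (array([299.25     , 155.5952381]), array([293, 151,  13,  10,  84], dtype=int32)), 'top': (array([200.90816327, 196.10204082]), array([196, 191,  11,  11,  98], dtype=int32))}
tab (array([0.48865633, 0.29667528, 0.06411023]), np.float64(0.0014590694364671978))
((202.0692596435547, 196.55384826660156), (32.37306594848633, 55.56755828857422), 82.87498474121094)
[172.49234 183.93846] [0.53518312 0.41120419 0.06      ]
[227.6308  177.04616] [0.56652218 0.19183005 0.06      ]
[231.64618 209.16924] [0.43842058 0.17318054 0.06      ]
[176.50772 216.06154] [0.40767598 0.39111979 0.06      ]
```

View pics/ct.png

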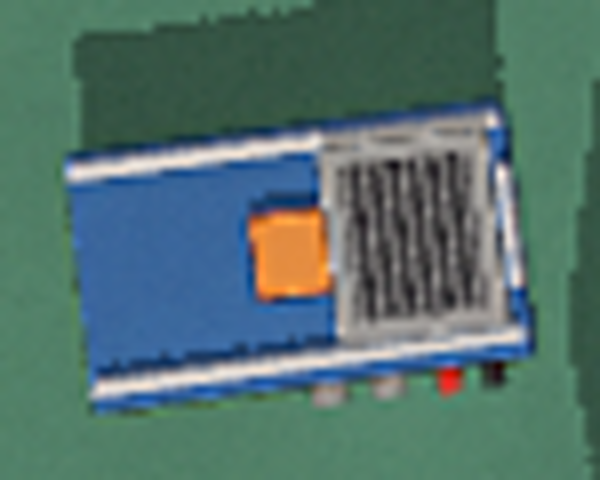

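View pics/cs.png

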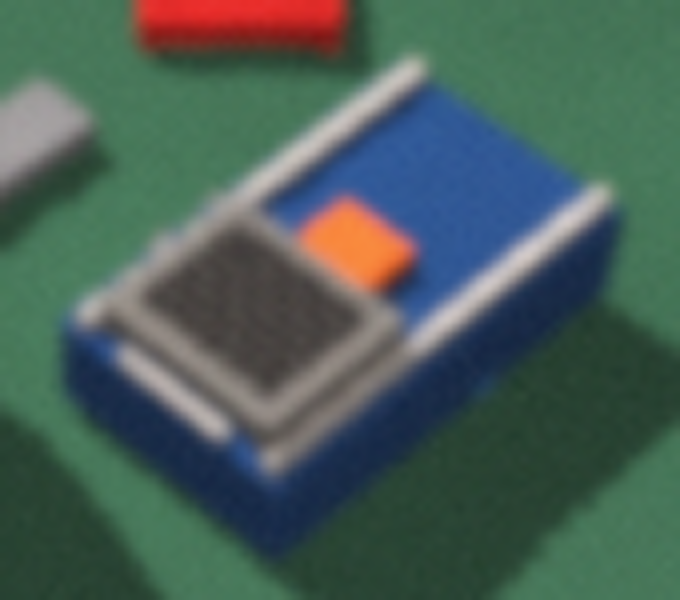

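The crops show the tab fully visible at the cover's edge, the white stop on the right-hand end, and the bare end on the left. The case corners give a yaw of about 0.145 rad and a centre near (0.487, 0.292). I'll turn the tool first, so tool x lies along unit +y and tool y along unit +x.

```bash
python3 -m pendant '0 0 -1 0 0 0 -1;0 0 -1 0 0 0 -1;0 0 -1 0 0 0 -1;0 0 -1 0 0 0 -1;0 0 -1 0 0 0 -1;0 0 -1 0 0 0 -1;0 0 -1 0 0 0 -1;0 0 -1 0 0 0 -1'; python3 -m pendant '0 0 -1 0 0 0 -1;0 0 -1 0 0 0 -1;0 0 -1 0 0 0 -1;0 0 -1 0 0 0 -1;0 0 -1 0 0 0 -1;0 0 -1 0 0 0 -1;0 0 -1 0 0 0 -1;0 0 -1 0 0 0 -1;0 0 -0.24 0 0 0 -1'
cat >> h.py <<'E'
YAW=.145; C=np.array([.487,.2918])
U=np.array([[np.cos(YAW),np.sin(YAW)],[-np.sin(YAW),np.cos(YAW)]])
def unit(p): return U@(np.asarray(p)[:2]-C)
def togo(x,y,z):
    s=telemetry.observe(); w=np.r_[U.T@[x,y]+C,z]
    r=R.from_quat(s["tool_rot"]); print("t",round(s["t"],2),"unit xy",unit(s["eef_pos"])*1e3,"z",s["eef_pos"][2],"F",s["force"].round(1),"yaw toolx",np.arctan2(*r.as_matrix()[[1,0],0]),"tilt",r.as_matrix()[:2,2].round(4)); print("rows-shift",(r.inv().apply(w-s["eef_pos"])/.025).round(2))
E
python3 - <<'E'
from h import *
togo(0,.004,.205)
for uv in ([200.91,196.1],):
    print("tab unit",unit(plane("top",uv,.071))*1e3)
# crop marks (top px): rail corners z .068, cover corners z .080 (resize half-pixel offset)
f=lambda p:(165+(p[0]+.5)/8-.5,165+(p[1]+.5)/8-.5)
for p in [(66,158),(495,98),(530,348),(92,395)]: print("rail end",(unit(plane("top",f(p),.068))*1e3).round(1))
for p in [(318,146),(495,122),(508,328),(338,345)]: print("cover",(unit(plane("top",f(p),.080))*1e3).round(1))
E
```

```text
t: 0.77
eef_pos: [0.1618, -0.5255, 0.2051]
tool_rot: [0.877, 0.48, 0.0, -0.0]
force: [-0.6, 0.8, -0.5]
width: 0.0439
gripper_force: 0.0
t: 1.52
eef_pos: [0.1619, -0.5255, 0.2051]
tool_rot: [0.652, 0.758, 0.0, -0.0]
force: [0.2, 0.1, 0.0]
width: 0.0005
gripper_force: 0.0
t 1.52 unit xy [-439.82553882 -761.73120524] z 0.20514894525053437 F [0.2 0.1 0. ] yaw toolx 1.7203169070030737 tilt [-0.0001  0.0006]
rows-shift [3.055e+01 1.773e+01 2.000e-02]
tab unit [1.38783552 3.14870352]
rail end [ 62.4 108.5]
rail end [  64.9 -106.2]
rail end [ -60.6 -108. ]
rail end [-55.8 108.9]
cover [ 51.1 -17.5]
cover [  51.7 -105.3]
cover [-49.8 -99.1]
cover [-47.3 -15.6]
```

```bash
python3 -m pendant '0 0 0 1 .58 0 -1;0 0 0 1 .58 0 -1;0 0 0 1 .58 0 -1;0 0 0 1 .58 0 -1;0 0 0 1 .58 0 -1;0 0 0 1 .58 0 -1;0 0 0 1 .58 0 -1;0 0 0 1 .58 0 -1;0 0 0 1 .58 0 -1;0 0 0 1 .58 0 -1;0 0 0 1 .58 0 -1;0 0 0 1 .58 0 -1'; python3 -m pendant '0 0 0 1 .58 0 -1;0 0 0 1 .58 0 -1;0 0 0 1 .58 0 -1;0 0 0 1 .58 0 -1;0 0 0 1 .58 0 -1;0 0 0 1 .58 0 -1;0 0 0 1 .58 0 -1;0 0 0 1 .58 0 -1;0 0 0 1 .58 0 -1;0 0 0 1 .58 0 -1;0 0 0 1 .58 0 -1;0 0 0 1 .58 0 -1'
python3 -c "
from h import *
togo(.001,.004,.1)"
```

```text
t: 2.52
eef_pos: [0.2908, -0.2022, 0.2054]
tool_rot: [0.655, 0.756, 0.0, 0.0]
force: [0.7, -0.1, 0.6]
width: 0.0004
gripper_force: 0.0
t: 3.52
eef_pos: [0.4196, 0.12, 0.2054]
tool_rot: [0.655, 0.756, -0.0, -0.0]
force: [0.5, -0.5, 0.3]
width: 0.0003
gripper_force: 0.0
t 3.52 unit xy [ -91.51640453 -160.29971433] z 0.20535045090093376 F [ 0.5 -0.5  0.3] yaw toolx 1.7140230560825769 tilt [-0.0001 -0.    ]
rows-shift [6.58 3.69 4.21]
```

```bash
python3 -m pendant '0 0 0 1 .53 0 -1;0 0 0 1 .53 0 -1;0 0 0 1 .53 0 -1;0 0 0 1 .53 0 -1;0 0 0 1 .53 0 -1;0 0 0 1 .53 .8 -1;0 0 0 .58 .5 .8 -1;0 0 0 0 0 .8 -1;0 0 0 0 0 .8 -1;0 0 0 0 0 .6 -1;0 0 0 0 0 0 -1'
python3 - <<'E'
from h import *
togo(.001,.004,.075)
for n in("scene","top"): cv2.imwrite(f"pics/{n}1.png",optics.snapshot(n)[:,:,::-1])
a=cv2.imread("pics/scene1.png")[110:200,250:350];b=cv2.imread("pics/top1.png")[150:240,160:260]
cv2.imwrite("pics/c1.png",cv2.resize(np.hstack([a,b]),None,fx=4,fy=4,interpolation=2))
E
```

```text
t: 4.43
eef_pos: [0.4852, 0.2939, 0.1071]
tool_rot: [0.655, 0.756, -0.003, -0.001]
force: [-0.6, 0.4, -0.8]
width: 0.001
gripper_force: 0.0
t 4.43 unit xy [-1.47192857  2.30951694] z 0.10709786811424525 F [-0.6  0.4 -0.8] yaw toolx 1.7143021601340087 tilt [-0.0048 -0.0025]
rows-shift [0.07 0.11 1.28]
```

View pics/c1.png

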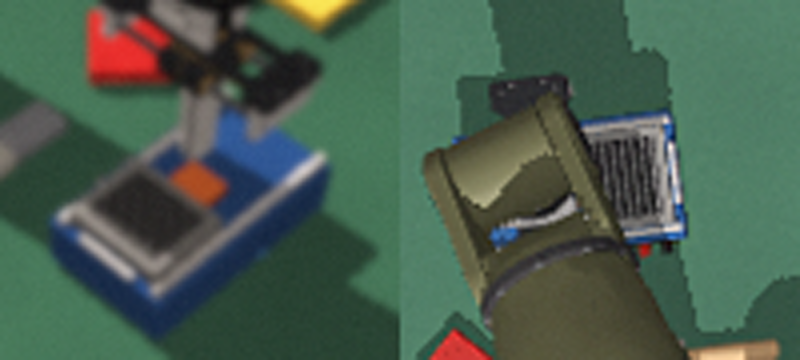

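The fingertip is just above the tab, clear of the cover and within a few millimetres of centre. I'll make a small correction and then press.

```bash
python3 -m pendant '0 0 0 .1 .1 .5 -1;0 0 0 0 0 .5 -1;0 0 0 0 0 .3 -1;0 0 0 0 0 .1 -1;0 0 0 0 0 .1 -1;0 0 0 0 0 .1 -1;0 0 0 0 0 .1 -1;0 0 0 0 0 .1 -1;0 0 0 0 0 0 -1'
python3 -c "
from h import *
togo(.001,.004,.062)"
```

```text
t: 5.28
eef_pos: [0.4888, 0.2974, 0.0653]
tool_rot: [0.654, 0.757, 0.0, 0.0]
force: [-1.1, 0.9, 0.0]
width: 0.0004
gripper_force: 0.0
t 5.28 unit xy [2.62306833 5.23392811] z 0.06533513084574433 F [-1.1  0.9  0. ] yaw toolx 1.7159476124358464 tilt [0.0003 0.0002]
rows-shift [-0.05 -0.06  0.13]
```

```bash
python3 -m pendant '0 0 0 0 0 .08 -1;0 0 0 0 0 .08 -1;0 0 0 0 0 0 -1'; python3 -m pendant '0 0 0 0 0 .06 -1;0 0 0 0 0 0 -1'; python3 -m pendant '0 0 0 0 0 .06 -1;0 0 0 0 0 0 -1'
```

```text
t: 5.53
eef_pos: [0.489, 0.2975, 0.0622]
tool_rot: [0.654, 0.757, 0.0, 0.0]
force: [-3.3, -2.1, 9.0]
width: 0.0006
gripper_force: 4.7
t: 5.7
eef_pos: [0.4891, 0.2975, 0.062]
tool_rot: [0.654, 0.757, 0.001, 0.0]
force: [-9.3, -5.2, 24.3]
width: 0.0003
gripper_force: 12.3
t: 5.87
eef_pos: [0.4892, 0.2976, 0.0618]
tool_rot: [0.654, 0.757, 0.001, 0.0]
force: [-15.5, -9.0, 39.7]
width: 0.0003
gripper_force: 19.7
```

The tab is at its end stop: z is 0.062 and the force climbs steeply. Next I lift, move behind the trailing edge, and open the fingers to about 50 mm for a two-point push.

```bash
python3 -m pendant '0 0 0 0 0 -.5 -1;0 0 0 0 0 -1 -1;0 0 0 0 0 -1 -1;0 0 0 -.4 0 -.6 0;0 0 0 -1 0 0 0;0 0 0 -1 0 0 0;0 0 0 -1 0 0 0;0 0 0 -1 0 0 0;0 0 0 -1 0 0 0;0 0 0 0 0 0 0;0 0 0 0 0 0 0'
python3 - <<'E'
from h import *
togo(.001,-.130,.0725)
for n in("scene","top"): cv2.imwrite(f"pics/{n}2.png",optics.snapshot(n)[:,:,::-1])
a=cv2.imread("pics/scene2.png")[110:200,250:350];b=cv2.imread("pics/top2.png")[150:240,160:260]
cv2.imwrite("pics/c2.png",cv2.resize(np.hstack([a,b]),None,fx=4,fy=4,interpolation=2))
E
```

```text
t: 6.78
eef_pos: [0.5085, 0.1631, 0.1359]
tool_rot: [0.655, 0.756, 0.0, -0.0]
force: [1.1, 0.9, 0.6]
width: 0.0466
gripper_force: 0.0
t 6.78 unit xy [   2.68229346 -130.48837393] z 0.13585474193025887 F [1.1 0.9 0.6] yaw toolx 1.7140417352629136 tilt [0.0001 0.0001]
rows-shift [ 0.02 -0.07  2.53]
```

View pics/c2.png

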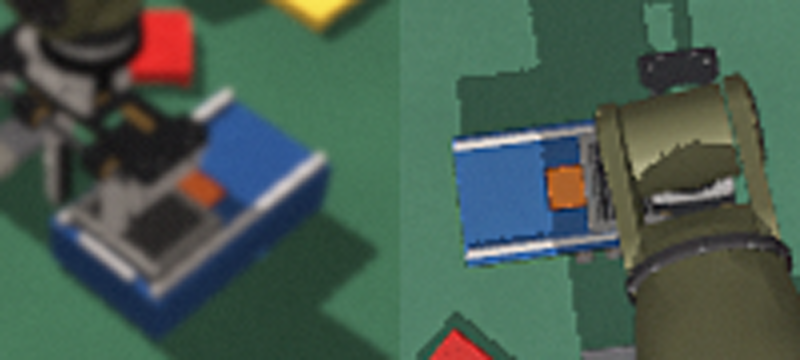

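The tab now looks flush with the deck and the cover is still seated. I'll descend behind it and make gentle contact.

```bash
python3 -m pendant '0 0 0 0 0 .8 0;0 0 0 0 0 .8 0;0 0 0 0 0 .6 0;0 0 0 0 0 .3 0;0 0 0 0 0 0 0;0 0 0 0 0 0 0' ; python3 -m pendant '0 0 0 .3 0 0 0;0 0 0 .3 0 0 0;0 0 0 .2 0 0 0;0 0 0 .2 0 0 0;0 0 0 .2 0 0 0;0 0 0 .2 0 0 0;0 0 0 .2 0 0 0'
python3 -c "
from h import *
togo(.001,-.02,.0725)"
```

```text
t: 7.38
eef_pos: [0.5084, 0.1643, 0.0738]
tool_rot: [0.654, 0.757, 0.0, -0.0]
force: [0.3, 0.7, 0.7]
width: 0.047
gripper_force: 0.0
t: 7.97
eef_pos: [0.5025, 0.2038, 0.0736]
tool_rot: [0.654, 0.757, 0.0, 0.0]
force: [0.3, -1.0, 0.8]
width: 0.0472
gripper_force: 0.9
t 7.97 unit xy [  2.60674369 -89.30651702] z 0.07357909650783503 F [ 0.3 -1.   0.8] yaw toolx 1.716048784331844 tilt [ 0.0002 -0.    ]
rows-shift [ 2.77 -0.06  0.04]
```

Force is only about 1 N and the cover is sliding, so I'll carry on gently.

```bash
python3 -m pendant '0 0 0 .2 0 0 0;0 0 0 .2 0 0 0;0 0 0 .2 0 0 0;0 0 0 .2 0 0 0;0 0 0 .2 0 0 0;0 0 0 .2 0 0 0;0 0 0 0 0 0 0'; python3 -m pendant '0 0 0 .2 0 0 0;0 0 0 .2 0 0 0;0 0 0 .2 0 0 0;0 0 0 .2 0 0 0;0 0 0 .2 0 0 0;0 0 0 .2 0 0 0;0 0 0 .2 0 0 0;0 0 0 .2 0 0 0;0 0 0 0 0 0 0'
python3 -c "
from h import *
togo(.001,-.02,.0725)"
```

```text
t: 8.55
eef_pos: [0.4979, 0.2339, 0.0734]
tool_rot: [0.654, 0.757, 0.0, -0.0]
force: [-0.4, -0.0, 0.6]
width: 0.047
gripper_force: 0.0
t: 9.3
eef_pos: [0.4922, 0.2735, 0.0735]
tool_rot: [0.654, 0.757, 0.0, -0.0]
force: [0.2, 0.8, 0.1]
width: 0.0471
gripper_force: 0.0
t 9.3 unit xy [  2.51871539 -18.84802562] z 0.07347029497120511 F [0.2 0.8 0.1] yaw toolx 1.7166310378192444 tilt [0.0001 0.0002]
rows-shift [-0.05 -0.06  0.04]
```

Now back off, lift, and move away towards the robot's start side to look.

```bash
python3 -m pendant '0 0 0 -.3 0 0 0;0 0 0 -.3 0 -.3 0;0 0 0 0 0 -1 0;0 0 0 0 0 -1 0;0 0 0 0 0 -1 0;0 0 0 0 0 -1 0;0 0 0 0 0 -1 0;0 0 0 -1 -.4 0 0;0 0 0 -1 -.5 0 0;0 0 0 -1 -.5 0 0;0 0 0 -1 -.5 0 0;0 0 0 -1 -.5 0 0'; python3 -m pendant '0 0 0 -1 -.58 0 0;0 0 0 -1 -.58 0 0;0 0 0 -1 -.58 0 0;0 0 0 -1 -.58 0 0;0 0 0 -1 -.58 0 0;0 0 0 -1 -.58 0 0;0 0 0 -1 -.58 0 0;0 0 0 -1 -.58 0 0;0 0 0 -1 -.58 0 0;0 0 0 0 0 0 0'
python3 - <<'E'
from h import *
for n in("scene","top"): cv2.imwrite(f"pics/{n}3.png",optics.snapshot(n)[:,:,::-1])
a=cv2.imread("pics/scene3.png")[110:200,250:350];b=cv2.imread("pics/top3.png")[150:240,160:260]
cv2.imwrite("pics/c3.png",cv2.resize(np.hstack([a,b]),None,fx=4,fy=4,interpolation=2))
E
```

```text
t: 10.3
eef_pos: [0.4526, 0.1234, 0.2065]
tool_rot: [0.654, 0.756, 0.0, 0.0]
force: [0.5, -0.0, -0.3]
width: 0.0471
gripper_force: 0.0
t: 11.13
eef_pos: [0.355, -0.1196, 0.2066]
tool_rot: [0.655, 0.755, -0.0, 0.001]
force: [0.7, 0.9, -0.4]
width: 0.0469
gripper_force: 0.0
```

View pics/c3.png

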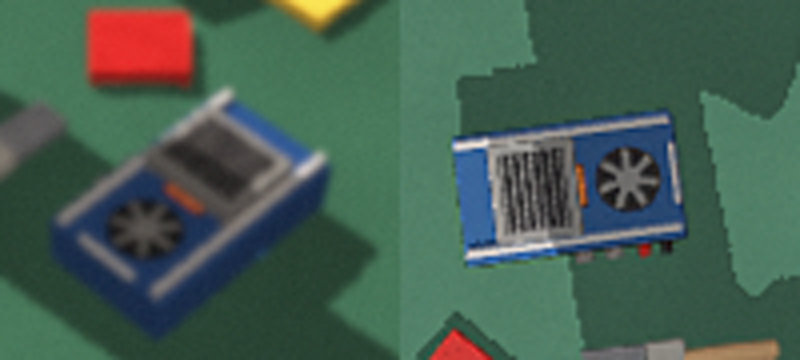

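View pics/top3.png

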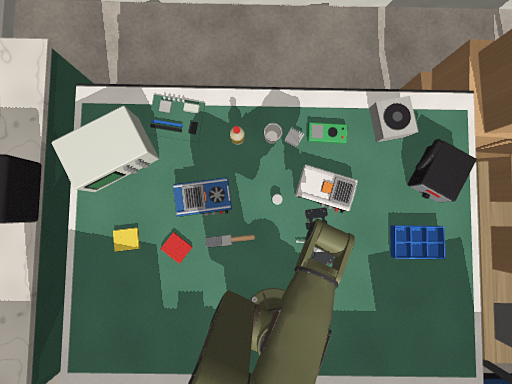

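The fan opening (at about (317,195) in the top view) is fully uncovered. The cover lies flat between its rails, over the pressed tab. The white unit and the other objects haven't moved, and the gripper is in free air at z 0.207.

```bash
python3 -c "
from cell import job
print(job.finish_job())"
```

```text
the job is handed in; nothing more can be done
None
```

The blue unit's tab is pressed to its end stop, and its cover is slid flat along the rails until the whole fan opening is clear; the final pictures show the white unit still closed and nothing else moved, and the job is handed in at about 11 s.

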